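Lock the draining stand level

ROBOT

A 7-joint arm with a two-finger parallel gripper is mounted at the origin on the work surface. World frame = base frame: x ahead of the robot, y to its left, z up, the work surface at z = 0. Lengths are in m, angles in rad, forces in N, time in s.
With the tool pointing down it reaches from about 0.4 to 0.9 m from the base axis. Payload 5.5 kg.
Tool frame: the origin (TCP) lies at the centre of the arm's flange, where the gripper is bolted on; the fingertips stand 173 mm ahead of it and the grasp point (between the pads) lies 155 mm ahead of it; z points along the fingers, y is the line along which they close (so a half turn about z gives the same grasp; the last joint's range is limited). The gripper opens to 85 mm and grips with 20 to 120 N. Pads are 22 mm wide; open, the fingers measure 114 mm over their backs; the gripper's body (76 mm by 85 mm) begins 54 mm behind the grasp point. The pads swing forward as they close: fully open they stand 13 mm farther back than shut.
Start: joints at [-1.002, 0.501, -0.427, 1.55, 0.221, 1.138, -0.21], TCP at [0.196, 0.62, 0.405] pointing down, gripper open.
Joint ranges: [-2.88, 2.88], [-0.31, 2.03], [-1.54, 1.56], [0.2, 2.42], [-1.41, 4.55], [0.19, 2.02], [-2.57, 2.57]. Speed limits (rad/s): [2.57, 2.57, 3.14, 3.14, 3.14, 3.14, 3.14].

INTERFACE

Orientations are given as [roll, pitch, yaw] about the fixed x, y, z axes, in that order (R = Rz(yaw) Ry(pitch) Rx(roll)).
In Python, from station import ctrl, imaging, order gives the robot as it stands.
- The arm moves only by the tool step_arm, never from a script. Its argument "deltas" is a list of rows, each a list of 7 numbers: the finger opening in m, from 0 to 0.0854, then the shift along the tool's x, y, z in m, then the turn, a rotation vector about the tool's x, y, z in rad. In form: [[claw, tx, ty, tz, rx, ry, rz], ...]. A call has 1 to 10 rows; each row shifts and turns the commanded pose from where the row before left it, along the tool's axes as they then stand; what a row does not reach is not made up. A row lasts 1/12 s, in which the tool goes at most 41.7 mm and 7.16 degrees, less where a joint would pass 70% of its speed; a pose out of reach is approached as far as the arm can. A call with a gripper value outside its range is refused whole. The fingers move at their own pace and stop on an object; "squeeze" is the grip in N (left out, the last holds). Time passes only in rows, so rows that do not move let the fingers close. It gives the time, the measured TCP pose, the force, the opening and the grip force at its end, in the units of the state.
- ctrl.observe(): the state, without advancing time (a new reading comes with each control period).
- imaging.capture(name): name is "scene" or "top" or "wrist"; returns (picture, depth): 384x512x3 uint8, red, green, blue; 384x512 float32, m along the optical axis (not along the pixel's ray), 0 where there is no reading.
- imaging.camera_params(name): a dict with "fx", "fy", "cx", "cy" (pixels), "origin" and "orientation" of the camera in the world. Camera axes: x right, y down, z forward; pixel columns grow to the right and rows downward; lengths in m; the calibration is good to about 2 mm. A picture is of the moment at which its call begins: read the wrist's pose just before it. camera_params takes no time and is no camera call; for the wrist camera it gives the pose at the moment of the call.
- order.finish_job(): hands the job in; it is judged then, once.
The state is a dict: "time_s": time; "joints": joint angles; "dq": joint speeds; "tau": joint torques, N m; "tool_pos": TCP position; "tcp_rot": TCP orientation; "wrist_force": force on the tool from outside, world axes, zero at the start; "wrist_torque": the same for the moment, N m; "gripper_width": finger opening in m; "grasp_force": force on a finger pad.
Only numpy, scipy, OpenCV 4.12 (cv2) and the standard library are available. Lean on these libraries where they do the work, as an engineer would, in place of code of your own. Each camera call takes 0.05 s, during which the arm holds its last target. There are 200 camera calls.

TASK

The draining stand's sprung plate is up and has to be locked level so that a pan can go on it. Take the loose locking bar by its grip, press the plate down level with it near the plate's free edge, and slide the bar under both keepers, until it has pushed the sprung buffers at their back fully in, then let go so that the bar holds the plate level. Press and push gently, with no more than the spring needs, and leave the tongs and the mug where they are.

Things in the scene. Friction and masses are not known exactly. Their poses are not given: they have to be found in the camera images.
- stand: steel draining stand fixed to the table, base 210 (x) x 214 (y) x 8 mm. Origin: centre of its underside; z up; +x to the plate's hinge, -x to its free edge; turned up to 0.3 rad. Hinge line along y at x 80, z 50 mm. The plate (150 wide in y, 170 long, 4 thick), when level, reaches from x 80 to -90 mm, top at z 50 mm. Push it with no more than 30 N in all (plate, lips, buffers)
- plate (a joint): angle of the sprung plate (rad): 0 = raised, free edge up; 0.40 = level, on a hard stop. The spring, slowed by a damper, lifts it when let go. Near the free edge it takes about 3 N to start and 6 N at level, under the lips 8 to 12 N (about 0.9 N m about the hinge when level). Harder pushing only loads the stop
- free_edge (a point): middle of the plate's free edge, on its top face; x along the plate to the hinge. Raised, it stands at stand x -77, z 116 mm; level, at x -90, z 50 mm
- keeper_left (a point): mouth of the keeper on the stand's +y side: the point on the underside of its lip at its open front, at stand (-46, 92, 57.8) mm, open to -x. Lip 5 mm thick, 66 long (x -46 to 20), 28 wide (y 78 to 106); outer wall under it, inner face at y 100, from x -52 mm. 7.8 mm between the lip and the level plate's height, for the 6 mm bar
- keeper_right (a point): the same on the stand's -y side, mirrored, at stand (-46, -92, 57.8) mm
- buffer (a joint): travel (m) of the pair of sprung rubber buffers at the back of the keepers: 0 = out, 0.006 = pressed fully in, on a hard stop; 1 N to start, 3 N fully in. They sit on stops that are adjustable, clamped differently each time and not measured: with the buffers fully in, the bar's origin is at stand x -30 to +4 mm. Feel for the end
- bar: loose locking bar on the table, left or right of the stand: flat steel strip 24 (x) x 190 (y) x 6 mm (z) with an upright black grip block 16 (x) x 40 (y) mm amid its top, block top 51 mm above the strip's underside. About 0.25 kg; the same after a half turn. Origin: centre of its underside, y along the strip
- tongs: steel kitchen tongs lying flat, 255 x 82 x 12 mm, long way along its x; origin at the middle of the underside. Leave alone
- mug: white mug, 82 mm across, 95 mm tall, handle at its +y; origin at the centre of its underside. Leave alone

How it is judged:
On the way, in this order (a step that is already met when the one before it is completed fails the run):
1. the plate is pressed down level with the bar (within 0.045 rad) (value of joint plate above 0.355 rad and contact force between bar and stand above 2 N), for 0.1 s.
2. the bar is under both keepers and has the buffers pressed in (within 1.8 mm), plate level (value of joint plate above 0.365 rad and value of joint buffer above 0.0042 m and x of bar in the frame of stand above -0.036 m and y of bar in the frame of stand between -0.012 and 0.012 m and z of bar in the frame of stand between 0.044 and 0.056 m and angle between the y axis of bar and the y axis of stand, either way round below 0.1 rad), for 0.2 s.
At the end, for the whole second after the job is handed in: The bar lies still under both keeper lips, let go, with the buffers pressed in to within 1.8 mm, within 12 mm of the middle and 0.1 rad of square, and holds the plate within 0.035 rad of level (all of step 2 and linear speed of bar below 0.02 m/s and angle between bar's own z axis and vertical below 0.12 rad); the robot touches nothing.
It fails at once if the stand (plate, lips and buffers added up) is pushed with more than 30 N while the plate is held down level (contact force between anything else and stand above 30 N and value of joint plate above 0.392 rad).
It fails at once if the stand is knocked or pushed with more than 70 N at any time (contact force between anything else and stand above 70 N).
It fails at once if the tongs or the mug is moved more than 40 mm (distance of any of tongs, mug from where it was at the start of the episode above 0.04 m).
It fails at once if the tongs or the mug is tipped over (angle between any of tongs, mug's own z axis and vertical above 0.5 rad).
It also fails if it takes over 72 s, if anything falls off the work surface, if the arm or the gripper's body presses on something with over 40 N, if the wrist force passes 120 N, or if a joint passes its speed limit or range.

## Working session

There is one attempt and no reset: what is moved stays moved. The work goes in short steps, Python scripts to look and compute and a tool call to move; the robot and the scene stay as the last step left them, time stands still between calls to the robot, and variables do not carry over. Pictures are saved under pics/ and viewed, at most 10 in all, crops included, and the job is handed in when it is done.

Besides the shell and the picture viewer there is one more tool, called in YAML: its name, and indented under it one key for each argument. step_arm: Moves the arm, as the interface text tells. Its arguments: {"type":"object","properties":{"deltas":{"type":"array","items":{"type":"array","items":{"type":"number"}}},"squeeze":{"type":"number"}},"required":["deltas"]}

```bash
mkdir -p pics; cat > h.py <<'E'
import numpy as np, cv2
from scipy.spatial.transform import Rotation as R
from station import ctrl, imaging, order
def cam(n):
    p=imaging.camera_params(n); im,d=imaging.capture(n)
    o=np.array(p["orientation"]); 
    Rm=o if o.shape==(3,3) else (R.from_euler('xyz',o).as_matrix() if o.size==3 else R.from_quat(o).as_matrix())
    v,u=np.mgrid[:d.shape[0],:d.shape[1]]
    P=np.stack([(u-p["cx"])/p["fx"]*d,(v-p["cy"])/p["fy"]*d,d],-1)@Rm.T+np.array(p["origin"])
    P[d==0]=np.nan
    return im,d,P
E
python3 - <<'E'
from h import *
for n in("scene","top"):
    print(n,imaging.camera_params(n))
    im,d,P=cam(n); np.save(n+".npy",P); cv2.imwrite(f"pics/{n}1.png",im[...,::-1]); 
print(ctrl.observe())
E
```

```text
scene {'fx': 499.84500455851855, 'fy': 499.84500455851855, 'cx': 249.70972380759605, 'cy': 180.12390692022242, 'origin': array([ 1.26163244, -0.22777137,  1.00680937]), 'orientation': array([-2.49281089, -0.01239935,  1.26730489])}
top {'fx': 400.8017851003044, 'fy': 400.8017851003044, 'cx': 247.1562194181975, 'cy': 191.52925891310514, 'origin': array([ 0.49207563, -0.01904902,  1.14596578]), 'orientation': array([-3.04461181,  0.00894097, -1.57266315])}
{'time_s': 0.1, 'joints': array([-1.0018219 ,  0.50176777, -0.42680504,  1.55130669,  0.22080974,
        1.13831722, -0.21030381]), 'dq': array([ 1.00221787e-03, -3.76810889e-03, -8.60551328e-04, -1.96428118e-03,
        4.36176236e-04, -6.03954600e-04, -7.40574583e-05]), 'tau': array([-1.10515638e-02, -5.70809412e+01, -5.83823606e+00, -2.81751233e+01,
        1.06137028e-02,  5.61457287e-03, -1.02237007e-05]), 'tool_pos': array([0.19563037, 0.61953907, 0.40377014]), 'tcp_rot': array([-3.13984905e+00, -5.57328180e-05,  2.83585692e+00]), 'wrist_force': array([-0.27416167, -0.13139352, -0.27793877]), 'wrist_torque': array([ 0.01484583, -0.00937912, -0.0246506 ]), 'grasp_force': 0.0, 'gripper_width': 0.08532019267234853}
```

View pics/scene1.png

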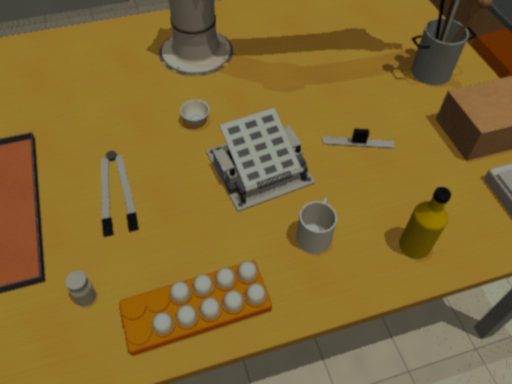

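View pics/top1.png

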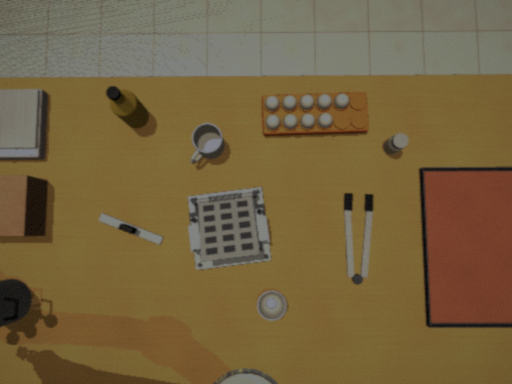

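The scene picture shows the stand at about (260,160) with its plate raised, and the bar at about (358,141). In the top picture the stand is at (229,228), the bar at (130,229), the mug at (208,140) and the tongs at (358,240). Next I'll measure from depth.

```bash
python3 - <<'E'
from h import *
P=np.load("top.npy"); im=cv2.imread("pics/top1.png")
def reg(u0,u1,v0,v1): return P[v0:v1,u0:u1].reshape(-1,3), im[v0:v1,u0:u1].reshape(-1,3)
s,c=reg(180,280,180,275)
tab=P[300:330,150:200,2]; print("table z",np.nanmedian(tab))
b,cb=reg(92,170,205,252)
hsv=cv2.cvtColor(cb[None],cv2.COLOR_BGR2HSV)[0]
m=(hsv[:,1]<80)&(b[:,2]<.03); q=b[m].astype(np.float32)
print("strip",cv2.minAreaRect(q[:,:2]),q[:,2].mean())
g=b[b[:,2]>.035]; print("grip",len(g),g.mean(0),cv2.minAreaRect(g[:,:2].astype(np.float32)))
hs=cv2.cvtColor(c[None],cv2.COLOR_BGR2HSV)[0]
m=(hs[:,1]<80)&(s[:,2]<.14)
print("stand",cv2.minAreaRect(s[m][:,:2].astype(np.float32)))
m2=(hs[:,1]<80)&(s[:,2]<.02); print("base",cv2.minAreaRect(s[m2][:,:2].astype(np.float32)))
# plate: central region fit
cen=np.array(cv2.minAreaRect(s[m][:,:2].astype(np.float32))[0])
k=(np.linalg.norm(s[:,:2]-cen,axis=1)<.06)
q=s[k]; q=q[q[:,2]>.045]
for _ in range(5):
    A=np.c_[q[:,:2],np.ones(len(q))]; co=np.linalg.lstsq(A,q[:,2],rcond=None)[0]; r=q[:,2]-A@co; q=q[abs(r)<max(.003,1.5*r.std())]
print("plane",co,len(q),"uphill dir yaw",np.arctan2(co[1],co[0]),"slope",np.arctan(np.hypot(co[0],co[1])))
big=cv2.resize(im[170:280,80:290],None,fx=3.7,fy=3.7,interpolation=cv2.INTER_CUBIC); cv2.imwrite("pics/topc.png",big)
E
```

```text
table z 0.0006199056182163432Traceback (most recent call last):
  File "<stdin>", line 9, in <module>
cv2.error: OpenCV(4.12.0) /io/opencv/modules/imgproc/src/convhull.cpp:143: error: (-215:Assertion failed) total >= 0 && (depth == CV_32F || depth == CV_32S) in function 'convexHull'
```

```bash
cat >> h.py <<'E'
def rect(q): return cv2.minAreaRect(np.ascontiguousarray(q[:,:2],dtype=np.float32).reshape(-1,1,2)*1000)
E
python3 - <<'E'
from h import *
P=np.load("top.npy"); im=cv2.imread("pics/top1.png")
def reg(u0,u1,v0,v1): return P[v0:v1,u0:u1].reshape(-1,3), im[v0:v1,u0:u1].reshape(-1,3)
s,c=reg(180,280,180,275)
b,cb=reg(92,170,205,252)
hsv=cv2.cvtColor(cb[None],cv2.COLOR_BGR2HSV)[0]
m=(hsv[:,1]<80)&(b[:,2]<.03); q=b[m]
print("strip",len(q)); print(rect(q),np.nanmean(q[:,2])) if len(q) else print(hsv[:,1].min())
g=b[b[:,2]>.035]; print("grip",len(g),g.mean(0),rect(g))
hs=cv2.cvtColor(c[None],cv2.COLOR_BGR2HSV)[0]
m=(hs[:,1]<80)&(s[:,2]<.14)
r0=rect(s[m]);print("stand",r0)
cen=np.array(r0[0])/1000
k=(np.linalg.norm(s[:,:2]-cen,axis=1)<.06)
q=s[k]; q=q[q[:,2]>.045]
for _ in range(5):
    A=np.c_[q[:,:2],np.ones(len(q))]; co=np.linalg.lstsq(A,q[:,2],rcond=None)[0]; r=q[:,2]-A@co; q=q[abs(r)<max(.003,1.5*r.std())]
print("plane",co,len(q),"uphill yaw",np.arctan2(co[1],co[0]),"slope",np.arctan(np.hypot(co[0],co[1])))
big=cv2.resize(im[170:280,80:290],None,fx=3.7,fy=3.7,interpolation=cv2.INTER_CUBIC); cv2.imwrite("pics/topc.png",big)
E
```

```text
strip 492
((498.8961181640625, 324.7010192871094), (192.92018127441406, 25.76920509338379), 68.73657989501953) 0.006582935845660662
grip 96 [0.4988316  0.32062983 0.04960294] ((499.18377685546875, 322.4676818847656), (41.449012756347656, 15.844778060913086), 68.23300170898438)
stand ((500.0093994140625, 46.80036163330078), (212.00811767578125, 227.1699676513672), 7.11195707321167)
plane [-0.4210232  -0.05273754  0.2975198 ] 1420 uphill yaw -3.016981261685162 slope 0.4012888690803385
```

View pics/topc.png

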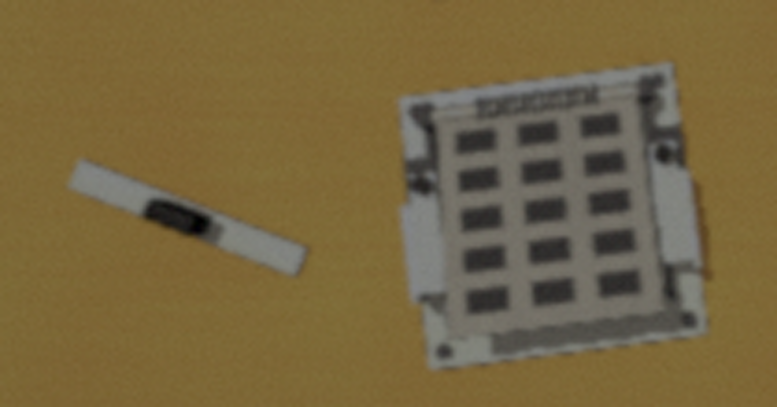

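The crop shows the hinge at the far side (top of the picture) and the free edge towards the robot. The keeper lips are at about (425,250) and (680,215), and the bar's grip at about (178,215). Next I'll refine the stand from its lips and work out the approach.

```bash
python3 - <<'E'
from h import *
P=np.load("top.npy"); im=cv2.imread("pics/top1.png")
s=P[175:280,180:285].reshape(-1,3); hs=cv2.cvtColor(im[175:280,180:285],cv2.COLOR_BGR2HSV).reshape(-1,3)
c=np.array([.5,.047]);th=.1245
Rz=np.array([[np.cos(th),-np.sin(th)],[np.sin(th),np.cos(th)]])
l=(s[:,:2]-c)@Rz
lip=(abs(s[:,2]-.063)<.004)&(abs(l[:,1])>.076)&(abs(l[:,0]+.013)<.06)
for sg in(1,-1):
    k=lip&(sg*l[:,1]>0); print("lip",sg,k.sum(),rect(l[k]),np.percentile(l[k],[3,50,97],axis=0).round(4).tolist(), np.median(s[k,2]))
b=(hs[:,1]<90)&(abs(s[:,2]-.008)<.004)&(np.abs(l)<.13).all(1)
print("base",rect(l[b]),np.percentile(l[b],[.5,99.5],axis=0))
o=ctrl.observe(); yaw=1.20
Rt=R.from_euler('xyz',o["tcp_rot"]).as_matrix(); 
print("shift tool to above bar:",Rt.T@(np.array([.499,.3225,.30])-o["tool_pos"]))
E
```

```text
lip 1 239 ((-4.6387481689453125, 88.74266052246094), (25.583847045898438, 92.37554931640625), 89.72081756591797) [[-0.0457, 0.0769], [-0.014, 0.089], [0.0223, 0.1008]] 0.06300367337755297
lip -1 257 ((-1.6899490356445312, -96.0429458618164), (96.95659637451172, 30.844568252563477), 3.6137917041778564) [[-0.0447, -0.1096], [-0.0122, -0.0962], [0.0196, -0.0831]] 0.06336710169746551
base ((0.023223876953125, -1.0658340454101562), (225.33885192871094, 210.42762756347656), 89.89187622070312) [[-0.10468965 -0.11079452]
 [ 0.10468674  0.10165455]]
shift tool to above bar: [-0.37871411 -0.19177022  0.10408357]
```

step_arm:
  deltas:
    - [0.085,-0.03,-0.015,0,0,0,0]
    - [0.085,-0.03,-0.015,0,0,0,0]
    - [0.085,-0.03,-0.015,0,0,0,0]
    - [0.085,-0.03,-0.015,0,0,0,0]
    - [0.085,-0.03,-0.015,0,0,0,0]
    - [0.085,-0.03,-0.015,0,0,0,0]
    - [0.085,-0.03,-0.015,0,0,0,0]
    - [0.085,-0.03,-0.015,0,0,0,0]
    - [0.085,-0.03,-0.015,0,0,0,0]
    - [0.085,-0.03,-0.015,0,0,0,0]

```text
time_s: 0.93
tool_pos: [0.4374, 0.385, 0.4043]
tcp_rot: [-3.141, -0.0, 2.836]
wrist_force: [0.6, 0.5, -0.5]
gripper_width: 0.0848
grasp_force: 0.0
```

step_arm:
  deltas:
    - [0.085,0,0,0,0,0,0.12]
    - [0.085,0,0,0,0,0,0.12]
    - [0.085,0,0,0,0,0,0.12]
    - [0.085,0,0,0,0,0,0.12]
    - [0.085,0,0,0,0,0,0.12]
    - [0.085,0,0,0,0,0,0.12]
    - [0.085,0,0,0,0,0,0.12]
    - [0.085,0,0,0,0,0,0.12]
    - [0.085,0,0,0,0,0,0.12]
    - [0.085,0,0,0,0,0,0.12]

```text
time_s: 1.77
tool_pos: [0.4364, 0.3864, 0.4042]
tcp_rot: [-3.141, 0.001, 1.63]
wrist_force: [-0.3, -0.1, 0.3]
gripper_width: 0.0849
grasp_force: 0.0
```

```bash
cat >> h.py <<'E'
def goto(p,yaw):
    o=ctrl.observe(); Rt=R.from_euler('xyz',o["tcp_rot"])
    T=R.from_euler('xyz',[np.pi,0,yaw])
    print("pose",o["tool_pos"].round(4),o["tcp_rot"].round(4),"j",o["joints"].round(2),"F",o["wrist_force"].round(2),"t",o["time_s"])
    print("shift",(Rt.inv().apply(np.array(p)-o["tool_pos"])).round(4),"turn",(Rt.inv()*T).as_rotvec().round(4))
E
python3 -c "
from h import *
goto([.499,.3225,.30],1.2)"
```

```text
pose [0.4364 0.3864 0.4042] [-3.1407e+00  6.0000e-04  1.6300e+00] j [-0.67  0.35 -0.13  1.73  0.05  1.06 -0.75] F [-0.25 -0.12  0.33] t 1.7667
shift [-0.0674  0.0588  0.1042] turn [-0.0007  0.0008  0.43  ]
```

step_arm:
  deltas:
    - [0.085,-0.0225,0.0196,0.01,0,0,0]
    - [0.085,-0.0225,0.0196,0.02,0,0,0]
    - [0.085,-0.0225,0.0196,0.02,0,0,0]
    - [0.085,0,0,0.025,0,0,0.11]
    - [0.085,0,0,0.025,0,0,0.11]
    - [0.085,0,0,0,0,0,0.11]
    - [0.085,0,0,0,0,0,0.1]
    - [0.085,0,0,0,0,0,0]
    - [0.085,0,0,0,0,0,0]

```text
time_s: 2.52
tool_pos: [0.4995, 0.3231, 0.3043]
tcp_rot: [-3.141, 0.001, 1.209]
wrist_force: [-0.1, -0.2, 0.2]
gripper_width: 0.0852
grasp_force: 0.0
```

```bash
python3 - <<'E'
from h import *
goto([.499,.3225,.1705],1.2)
im,d,P=cam("wrist"); cv2.imwrite("pics/w1.png",im[...,::-1])
ok=np.isfinite(P[...,0]); near=np.linalg.norm(P[...,:2]-[.499,.3225],axis=-1)<.12
hs=cv2.cvtColor(im,cv2.COLOR_RGB2HSV)
g=P[ok&near&(P[...,2]>.035)&(P[...,2]<.06)]; print("grip",len(g),rect(g),np.median(g[:,2]))
s=P[ok&near&(P[...,2]<.03)&(P[...,2]>.0035)]; print("strip",len(s),rect(s),np.median(s[:,2]))
E
```

```text
pose [0.4995 0.3231 0.3043] [-3.1413e+00  7.0000e-04  1.2092e+00] j [-0.62  0.48  0.    1.79 -0.    0.87 -0.98] F [-0.08 -0.19  0.17] t 2.5167
shift [-0.0006 -0.0002  0.1338] turn [-0.0002  0.0007  0.0092]
grip 1255 ((500.28460693359375, 326.158203125), (39.57049560546875, 15.70934772491455), 69.32840728759766) 0.0502466373323025
strip 5187 ((499.6947937011719, 325.7574157714844), (189.9299774169922, 24.045146942138672), 68.66519927978516) 0.005619044200000256
```

View pics/w1.png

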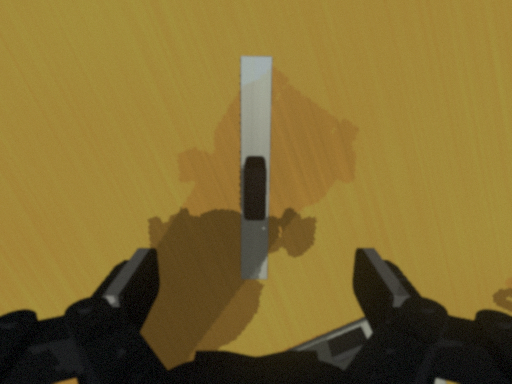

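The wrist picture shows the grip block at (256,188), upright and midway between the open fingers. The bar is at (0.4998, 0.3258) with a long-axis yaw of 1.198.

```bash
python3 -c "
from h import *
goto([.4998,.3258,.186],1.198)"
```

```text
pose [0.4995 0.3232 0.3047] [-3.1416  0.      1.2094] j [-0.62  0.48  0.    1.79 -0.    0.87 -0.98] F [ 0.3  -0.83  0.95] t 2.5667
shift [ 0.0025 -0.0007  0.1187] turn [-0.      0.      0.0114]
```

step_arm:
  deltas:
    - [0.085,0.0025,-0.0007,0.02,0,0,0.0114]
    - [0.085,0,0,0.03,0,0,0]
    - [0.085,0,0,0.03,0,0,0]
    - [0.085,0,0,0.025,0,0,0]
    - [0.085,0,0,0.0137,0,0,0]
    - [0.085,0,0,0,0,0,0]
    - [0.03,0,0,0,0,0,0]
    - [0.008,0,0,0,0,0,0]
    - [0.008,0,0,0,0,0,0]
    - [0.008,0,0,0,0,0,0]
  squeeze: 60

```text
time_s: 3.4
tool_pos: [0.5007, 0.3261, 0.1878]
tcp_rot: [3.14, -0.003, 1.195]
wrist_force: [-0.2, 0.7, 0.4]
gripper_width: 0.0379
grasp_force: 0.0
```

step_arm:
  deltas:
    - [0.008,0,0,0,0,0,0]
    - [0.008,0,0,0,0,0,0]
    - [0.008,0,0,0,0,0,0]
    - [0.008,0,0,0,0,0,0]
    - [0.008,0,0,0,0,0,0]
  squeeze: 60

```text
time_s: 3.82
tool_pos: [0.5003, 0.3259, 0.1871]
tcp_rot: [3.141, -0.001, 1.195]
wrist_force: [-0.6, -0.3, 7.0]
gripper_width: 0.0154
grasp_force: 59.8
```

```bash
python3 -c "
from h import *
goto([.4998,.3258,.36],1.198)"
```

```text
pose [0.5003 0.3259 0.1871] [ 3.1407e+00 -1.4000e-03  1.1946e+00] j [-0.63  0.66  0.    1.83 -0.    0.65 -1.  ] F [-0.62 -0.34  6.99] t 3.8167
shift [-0.     -0.0003 -0.1729] turn [ 0.0009 -0.0014 -0.0034]
```

step_arm:
  deltas:
    - [0.008,0,0,-0.01,0,0,0]
    - [0.008,0,0,-0.02,0,0,0]
    - [0.008,0,0,-0.03,0,0,0]
    - [0.008,0,0,-0.03,0,0,0]
    - [0.008,0,0,-0.03,0,0,0]
    - [0.008,0,0,-0.03,0,0,0]
    - [0.008,0,0,-0.02,0,0,0]
    - [0.008,0,0,0,0,0,0]

```text
time_s: 4.48
tool_pos: [0.5011, 0.3263, 0.3614]
tcp_rot: [3.137, -0.007, 1.194]
wrist_force: [1.0, 1.2, -2.3]
gripper_width: 0.0151
grasp_force: 58.9
```

step_arm:
  deltas:
    - [0.008,0,0,0,0,0,-0.05]
    - [0.008,0,0,0,0,0,-0.1]
    - [0.008,0,0,0,0,0,-0.1]
    - [0.008,0,0,0,0,0,-0.1]
    - [0.008,0,0,0,0,0,-0.1]
    - [0.008,0,0,0,0,0,-0.05]
    - [0.008,0,0,0,0,0,0]

```text
time_s: 5.07
tool_pos: [0.4992, 0.325, 0.3544]
tcp_rot: [-3.139, 0.001, 1.696]
wrist_force: [0.5, -0.2, -3.2]
gripper_width: 0.0156
grasp_force: 58.6
```

```bash
python3 - <<'E'
from h import *
goto([.429,.0344,.36],1.695)
E
```

```text
pose [0.4992 0.325  0.3544] [-3.1388e+00  1.2000e-03  1.6961e+00] j [-0.55  0.43 -0.09  1.75  0.05  0.97 -0.54] F [ 0.5  -0.22 -3.2 ] t 5.0667
shift [-0.2795 -0.106  -0.005 ] turn [-0.0028  0.0012  0.0011]
```

step_arm:
  deltas:
    - [0.008,-0.02,-0.007,0,0,0,0]
    - [0.008,-0.032,-0.012,0,0,0,0]
    - [0.008,-0.032,-0.012,0,0,0,0]
    - [0.008,-0.032,-0.013,0,0,0,0]
    - [0.008,-0.035,-0.013,0,0,0,0]
    - [0.008,-0.035,-0.013,0,0,0,0]
    - [0.008,-0.035,-0.013,0,0,0,0]
    - [0.008,-0.03,-0.012,0,0,0,0]
    - [0.008,-0.02,-0.008,0,0,0,0]
    - [0.008,-0.009,-0.003,0,0,0,0]

```text
time_s: 5.9
tool_pos: [0.4275, 0.0311, 0.3552]
tcp_rot: [-3.139, 0.001, 1.688]
wrist_force: [-0.6, 0.3, -3.0]
gripper_width: 0.0154
grasp_force: 58.8
```

step_arm:
  deltas:
    - [0.008,0,0,0,0,0,0]
    - [0.008,0,0,0,0,0,0]
    - [0.008,0,0,0,0,0,0]

```text
time_s: 6.15
tool_pos: [0.4296, 0.0361, 0.3559]
tcp_rot: [3.141, -0.001, 1.696]
wrist_force: [-0.8, -0.1, -1.8]
gripper_width: 0.0153
grasp_force: 58.8
```

```bash
python3 - <<'E'
from h import *
goto([.429,.0344,.335],1.695)
im,d,P=cam("wrist"); cv2.imwrite("pics/w2.png",im[...,::-1]); np.save("w2.npy",P)
c=np.array([.5005,.0433]);th=.1245
Rz=np.array([[np.cos(th),-np.sin(th)],[np.sin(th),np.cos(th)]])
ok=np.isfinite(P[...,0]); l=(P[...,:2]-c)@Rz; z=P[...,2]
m=ok&(abs(z-.063)<.003)&(l[...,1]>.07)&(abs(l[...,0]+.013)<.06)
print("lip",m.sum(),rect(l[m]),np.percentile(l[m],[1,50,99],axis=0).round(4).tolist())
hs=cv2.cvtColor(im,cv2.COLOR_RGB2HSV)
m=ok&(abs(z-.008)<.003)&(hs[...,1]<90)&(abs(l)<.13).all(-1)
print("base",m.sum(),rect(l[m]) if m.sum() else 0)
m=ok&(z>.13)&(z<.2); print("bar",m.sum(),rect(P[m]) if m.sum() else 0,np.median(z[m]))
E
```

```text
pose [0.4296 0.0361 0.3559] [ 3.1412e+00 -7.0000e-04  1.6957e+00] j [-0.17  0.14  0.03  2.13 -0.01  0.86 -0.02] F [-0.81 -0.12 -1.84] t 6.15
shift [-0.0017 -0.0008  0.0209] turn [ 0.0003 -0.0007  0.0007]
lip 3847 ((-1.6021232604980469, 92.63046264648438), (34.93996810913086, 100.6362533569336), 83.51882934570312) [[-0.0476, 0.0751], [-0.012, 0.0941], [0.043, 0.1077]]
base 3004 ((0.12236785888671875, 2.2104110717773438), (212.569580078125, 209.21630859375), 89.79141235351562)
bar 11603 ((428.90692138671875, 49.81487274169922), (42.260276794433594, 162.88876342773438), 0.9622607231140137) 0.17453363548593798
```

View pics/w2.png

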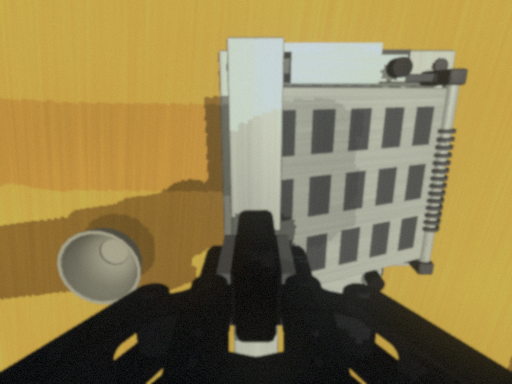

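The wrist picture shows the bar held parallel to the plate's free edge and over it. Its far end is at (255,40), beside the left lip at (335,63), and the mug-like cup at (100,265) is clear of it. Next I'll measure the bar in the stand frame.

```bash
cat >> h.py <<'E'
C=np.array([.5003,.0455]);TH=.121
RZ=np.array([[np.cos(TH),-np.sin(TH)],[np.sin(TH),np.cos(TH)]])
def st(x,y=0): return C+RZ@np.array([x,y])
def stat():
    o=ctrl.observe(); f=o["wrist_force"]
    print("stand xy of tcp",((o["tool_pos"][:2]-C)@RZ).round(4),"z",o["tool_pos"][2].round(4),"Fstand",(f[:2]@RZ).round(2),f[2].round(2),"rot",o["tcp_rot"].round(4),"t",round(o["time_s"],2))
E
python3 - <<'E'
from h import *
stat(); P=np.load("w2.npy"); l=(P[...,:2]-C)@RZ; z=P[...,2]
m=(abs(z-.1745)<.004)&(l[...,1]>.04)&(l[...,1]<.13); q=l[m]
print(rect(q),np.percentile(q,[1,99],axis=0), np.median(z[m&(l[...,1]>.085)]),np.median(z[m&(l[...,1]<.05)]))
ed=[np.median(l[m&(abs(l[...,1]-y)<.004)][:,0]) for y in(.05,.085)];print(ed)
for x in(-.07,-.065,-.075): goto([*st(x),.335],TH+np.pi/2)
E
```

```text
stand xy of tcp [-0.0713 -0.0006] z 0.3559 Fstand [0.11 0.3 ] -3.23 rot [ 3.1414e+00 -6.0000e-04  1.6965e+00] t 6.2
((-71.52899169921875, 66.96595764160156), (24.088895797729492, 53.97242736816406), 0.3367769718170166) [[-0.08324915  0.04056299]
 [-0.05984141  0.0933355 ]] 0.17444928657562325 0.17439644272407756
[np.float64(-0.07147189587835663), np.float64(-0.0716153444262048)]
pose [0.4296 0.0363 0.3559] [ 3.1414e+00 -6.0000e-04  1.6965e+00] j [-0.17  0.14  0.03  2.13 -0.01  0.86 -0.01] F [ 0.07  0.31 -3.23] t 6.2
shift [0.0006 0.0013 0.0209] turn [ 0.0002 -0.0006  0.0047]
pose [0.4296 0.0363 0.3559] [ 3.1414e+00 -6.0000e-04  1.6965e+00] j [-0.17  0.14  0.03  2.13 -0.01  0.86 -0.01] F [ 0.07  0.31 -3.23] t 6.2
shift [0.0006 0.0063 0.0209] turn [ 0.0002 -0.0006  0.0047]
pose [0.4296 0.0363 0.3559] [ 3.1414e+00 -6.0000e-04  1.6965e+00] j [-0.17  0.14  0.03  2.13 -0.01  0.86 -0.01] F [ 0.07  0.31 -3.23] t 6.2
shift [ 0.0006 -0.0037  0.0209] turn [ 0.0002 -0.0006  0.0047]
```

step_arm:
  deltas:
    - [0.008,0.0014,0,0.01,0,0,0.004]
    - [0.008,0,0,0.015,0,0,0]
    - [0.008,0,0,0.015,0,0,0]
    - [0.008,0,0,0.01,0,0,0]
    - [0.008,0,0,0.005,0,0,0]
    - [0.008,0,0,0.003,0,0,0]
    - [0.008,0,0,0.003,0,0,0]
    - [0.008,0,0,0.003,0,0,0]
  squeeze: 80

```text
time_s: 6.87
tool_pos: [0.4292, 0.0364, 0.292]
tcp_rot: [3.141, -0.0, 1.691]
wrist_force: [-2.5, -0.3, 2.3]
gripper_width: 0.0153
grasp_force: 81.1
```

step_arm:
  deltas:
    - [0.008,0,0,0.003,0,0,0]
    - [0.008,0,0,0.003,0,0,0]
    - [0.008,0,0,0.003,0,0,0]
    - [0.008,0,0,0.003,0,0,0]

```text
time_s: 7.2
tool_pos: [0.4291, 0.036, 0.2799]
tcp_rot: [3.141, 0.0, 1.69]
wrist_force: [-1.5, 0.7, 2.2]
gripper_width: 0.0152
grasp_force: 81.1
```

```bash
python3 -c "
from h import *
stat()"
```

```text
stand xy of tcp [-0.0718 -0.0009] z 0.2799 Fstand [-1.43  0.84] 2.24 rot [3.1412 0.     1.6904] t 7.2
```

step_arm:
  deltas:
    - [0.008,0.001,0,0.003,0,0,0]
    - [0.008,0.0005,0,0.003,0,0,0]
    - [0.008,0,0,0.003,0,0,0]
    - [0.008,0,0,0.003,0,0,0]
    - [0.008,0,0,0.003,0,0,0]
    - [0.008,0,0,0.003,0,0,0]
    - [0.008,0,0,0.003,0,0,0]
    - [0.008,0,0,0.003,0,0,0]
    - [0.008,0,0,0.003,0,0,0]
    - [0.008,0,0,0.003,0,0,0]

```text
time_s: 8.03
tool_pos: [0.4286, 0.0376, 0.2496]
tcp_rot: [-3.141, -0.0, 1.691]
wrist_force: [-3.1, -0.7, 3.6]
gripper_width: 0.0147
grasp_force: 81.2
```

step_arm:
  deltas:
    - [0.008,0,0,0.002,0,0,0]
    - [0.008,0,0,0.002,0,0,0]
    - [0.008,0,0,0.002,0,0,0]
    - [0.008,0,0,0.001,0,0,0]
    - [0.008,0,0,0.001,0,0,0]
    - [0.008,0,0,0,0,0,0]
    - [0.008,0,0,0,0,0,0]

```text
time_s: 8.62
tool_pos: [0.429, 0.0376, 0.242]
tcp_rot: [3.141, -0.0, 1.69]
wrist_force: [-2.3, 0.0, 2.3]
gripper_width: 0.0151
grasp_force: 81.0
```

```bash
python3 -c "
from h import *
stat()"
```

```text
stand xy of tcp [-0.0718  0.0007] z 0.242 Fstand [-2.28  0.31] 2.35 rot [ 3.1414e+00 -1.0000e-04  1.6904e+00] t 8.62
```

step_arm:
  deltas:
    - [0.008,0,0,0.001,0,0,0]
    - [0.008,0,0,0.001,0,0,0]
    - [0.008,0,0,0.001,0,0,0]
    - [0.008,0,0,0.0005,0,0,0]
    - [0.008,0,0,0.0005,0,0,0]
    - [0.008,0,0,0,0,0,0]

```text
time_s: 9.12
tool_pos: [0.429, 0.0375, 0.2379]
tcp_rot: [3.141, -0.0, 1.69]
wrist_force: [-1.0, 0.3, 1.5]
gripper_width: 0.015
grasp_force: 81.0
```

step_arm:
  deltas:
    - [0.008,0,0,0.0005,0,0,0]
    - [0.008,0,0,0,0,0,0]

```text
time_s: 9.28
tool_pos: [0.429, 0.0375, 0.2375]
tcp_rot: [3.141, -0.0, 1.69]
wrist_force: [-1.5, 0.1, 1.7]
gripper_width: 0.0151
grasp_force: 81.0
```

```bash
python3 -c "
from h import *
stat()
im,d,P=cam('wrist'); cv2.imwrite('pics/w3.png',im[...,::-1]); l=(P[...,:2]-C)@RZ; z=P[...,2]
for n,x0,x1,y0,y1 in(('bar',-.08,-.064,.05,.09),('lip',-.04,.01,.084,.102),('plate near',-.05,-.03,.02,.06),('plate far',.02,.05,.0,.06)):
    m=(l[...,0]>x0)&(l[...,0]<x1)&(l[...,1]>y0)&(l[...,1]<y1); print(n,m.sum(),np.nanpercentile(z[m],[10,50,90]).round(4))
m=(abs(z-.056)<.003)&(l[...,0]<-.055)&(l[...,0]>-.09)&(l[...,1]>.03); print(rect(l[m]))
"
```

```text
stand xy of tcp [-0.0718  0.0007] z 0.2375 Fstand [-1.46  0.31] 1.67 rot [ 3.1414 -0.      1.6905] t 9.28
bar 3516 [0.0552 0.0561 0.0569]
lip 6375 [0.0615 0.0624 0.0633]
plate near 3450 [0.0493 0.0501 0.0509]
plate far 7157 [0.049  0.0498 0.0506]
((-71.65056610107422, 62.63188552856445), (24.13201904296875, 65.26753997802734), 0.059329353272914886)
```

step_arm:
  deltas:
    - [0.008,0,0,0.0004,0,0,0]
    - [0.008,0,0,0,0,0,0]

```text
time_s: 9.5
tool_pos: [0.4289, 0.0375, 0.2371]
tcp_rot: [3.141, -0.0, 1.69]
wrist_force: [-1.5, -0.4, 2.3]
gripper_width: 0.0149
grasp_force: 81.2
```

step_arm:
  deltas:
    - [0.008,0,0,0.0003,0,0,0]
    - [0.008,0,0,0,0,0,0]

```text
time_s: 9.67
tool_pos: [0.4289, 0.0375, 0.237]
tcp_rot: [3.141, -0.0, 1.69]
wrist_force: [-2.4, -0.1, 5.3]
gripper_width: 0.015
grasp_force: 81.7
```

step_arm:
  deltas:
    - [0.008,0,0,0.0003,0,0,0]
    - [0.008,0,0,0,0,0,0]

```text
time_s: 9.83
tool_pos: [0.429, 0.0375, 0.2369]
tcp_rot: [3.141, -0.0, 1.69]
wrist_force: [-2.9, 0.9, 8.9]
gripper_width: 0.0153
grasp_force: 82.1
```

step_arm:
  deltas:
    - [0.008,0,0.002,-0.0001,0,0,0]
    - [0.008,0,0.003,0,0,0,0]
    - [0.008,0,0.003,0,0,0,0]
    - [0.008,0,0.002,0,0,0,0]
    - [0.008,0,0,0,0,0,0]

```text
time_s: 10.25
tool_pos: [0.4364, 0.0383, 0.2366]
tcp_rot: [-3.134, 0.0, 1.69]
wrist_force: [-13.6, -0.5, 19.7]
gripper_width: 0.0148
grasp_force: 83.6
```

step_arm:
  deltas:
    - [0.008,0,0.0015,0,0,0,0]
    - [0.008,0,0.0015,0,0,0,0]
    - [0.008,0,0.0015,0,0,0,0]
    - [0.008,0,0.0015,0,0,0,0]
    - [0.008,0,0,0,0,0,0]

```text
time_s: 10.67
tool_pos: [0.4422, 0.0389, 0.2366]
tcp_rot: [-3.134, 0.0, 1.69]
wrist_force: [-13.1, -0.7, 20.0]
gripper_width: 0.0149
grasp_force: 83.6
```

```bash
python3 -c "
from h import *
stat()"
```

```text
stand xy of tcp [-0.0585  0.0005] z 0.2366 Fstand [-13.12   0.89] 19.99 rot [-3.1340e+00  2.0000e-04  1.6902e+00] t 10.67
```

step_arm:
  deltas:
    - [0.008,0,0,-0.0005,0,0,0]
    - [0.008,0,0,-0.0003,0,0,0]
    - [0.008,0,0,0,0,0,0]

```text
time_s: 10.92
tool_pos: [0.4444, 0.0392, 0.2374]
tcp_rot: [-3.141, 0.0, 1.69]
wrist_force: [-3.5, -1.3, 4.2]
gripper_width: 0.0148
grasp_force: 81.3
```

```bash
python3 -c "
from h import *
stat()"
```

```text
stand xy of tcp [-0.0562  0.0005] z 0.2374 Fstand [-3.67 -0.82] 4.18 rot [-3.1409e+00  1.0000e-04  1.6902e+00] t 10.92
```

step_arm:
  deltas:
    - [0.008,0,0.001,0,0,0,0]
    - [0.008,0,0.0015,0,0,0,0]
    - [0.008,0,0.0015,0,0,0,0]
    - [0.008,0,0.0015,0,0,0,0]
    - [0.008,0,0.0015,0,0,0,0]
    - [0.008,0,0,0,0,0,0]

```text
time_s: 11.42
tool_pos: [0.4522, 0.0403, 0.2374]
tcp_rot: [3.141, -0.0, 1.69]
wrist_force: [-2.7, -0.1, 3.7]
gripper_width: 0.0151
grasp_force: 81.1
```

```bash
python3 -c "
from h import *
stat()"
```

```text
stand xy of tcp [-0.0483  0.0007] z 0.2374 Fstand [-2.71  0.27] 3.7 rot [ 3.1409e+00 -1.0000e-04  1.6904e+00] t 11.42
```

step_arm:
  deltas:
    - [0.008,0,0.0015,0,0,0,0]
    - [0.008,0,0.0015,0,0,0,0]
    - [0.008,0,0.0015,0,0,0,0]
    - [0.008,0,0.0015,0,0,0,0]
    - [0.008,0,0.0015,0,0,0,0]
    - [0.008,0,0.001,0,0,0,0]

```text
time_s: 11.92
tool_pos: [0.4604, 0.0413, 0.2374]
tcp_rot: [3.141, -0.0, 1.691]
wrist_force: [-3.4, -0.4, 3.4]
gripper_width: 0.0151
grasp_force: 81.2
```

step_arm:
  deltas:
    - [0.008,0,0.001,0,0,0,0]
    - [0.008,0,0.001,0,0,0,0]
    - [0.008,0,0.001,0,0,0,0]

```text
time_s: 12.17
tool_pos: [0.4632, 0.0416, 0.2374]
tcp_rot: [3.142, -0.0, 1.69]
wrist_force: [-4.6, -0.1, 4.0]
gripper_width: 0.015
grasp_force: 81.2
```

step_arm:
  deltas:
    - [0.008,0,0.001,0,0,0,0]
    - [0.008,0,0.001,0,0,0,0]
    - [0.008,0,0.001,0,0,0,0]

```text
time_s: 12.42
tool_pos: [0.4662, 0.042, 0.2374]
tcp_rot: [-3.142, -0.0, 1.69]
wrist_force: [-4.1, -0.6, 4.9]
gripper_width: 0.0149
grasp_force: 81.2
```

```bash
python3 -c "
from h import *
stat()"
```

```text
stand xy of tcp [-0.0343  0.0006] z 0.2374 Fstand [-4.13 -0.15] 4.92 rot [-3.1416 -0.      1.6905] t 12.42
```

step_arm:
  deltas:
    - [0.008,0,0.001,0,0,0,0]
    - [0.008,0,0.001,0,0,0,0]
    - [0.008,0,0.001,0,0,0,0]

```text
time_s: 12.67
tool_pos: [0.4691, 0.0423, 0.2374]
tcp_rot: [-3.142, -0.0, 1.69]
wrist_force: [-3.7, -0.8, 5.1]
gripper_width: 0.0151
grasp_force: 81.2
```

step_arm:
  deltas:
    - [0.008,0,0.001,0,0,0,0]
    - [0.008,0,0.001,0,0,0,0]
    - [0.008,0,0.001,0,0,0,0]

```text
time_s: 12.92
tool_pos: [0.4713, 0.0426, 0.2372]
tcp_rot: [-3.139, 0.0, 1.691]
wrist_force: [-5.7, -1.2, 7.6]
gripper_width: 0.015
grasp_force: 81.7
```

step_arm:
  deltas:
    - [0.008,0,0.001,0,0,0,0]
    - [0.008,0,0.001,0,0,0,0]
    - [0.008,0,0.001,0,0,0,0]

```text
time_s: 13.17
tool_pos: [0.474, 0.0429, 0.2371]
tcp_rot: [-3.138, 0.0, 1.691]
wrist_force: [-8.3, -0.6, 8.2]
gripper_width: 0.0151
grasp_force: 81.8
```

step_arm:
  deltas:
    - [0.008,0,0.0005,-0.0002,0,0,0]
    - [0.008,0,0.0005,0,0,0,0]
    - [0.008,0,0,0,0,0,0]

```text
time_s: 13.42
tool_pos: [0.4748, 0.0431, 0.2372]
tcp_rot: [-3.138, 0.0, 1.691]
wrist_force: [-7.3, -0.8, 5.7]
gripper_width: 0.0151
grasp_force: 81.6
```

```bash
python3 -c "
from h import *
stat()"
```

```text
stand xy of tcp [-0.0256  0.0007] z 0.2372 Fstand [-7.35  0.12] 5.7 rot [-3.1379e+00  1.0000e-04  1.6912e+00] t 13.42
```

step_arm:
  deltas:
    - [0.008,0,0.0005,0,0,0,0]
    - [0.008,0,0.0005,0,0,0,0]
    - [0.008,0,0,0,0,0,0]

```text
time_s: 13.67
tool_pos: [0.4758, 0.0432, 0.2372]
tcp_rot: [-3.138, 0.0, 1.691]
wrist_force: [-7.4, -1.7, 6.4]
gripper_width: 0.0153
grasp_force: 81.6
```

```bash
python3 -c "
from h import *
stat()"
```

```text
stand xy of tcp [-0.0246  0.0007] z 0.2372 Fstand [-7.54 -0.75] 6.41 rot [-3.1378e+00  1.0000e-04  1.6912e+00] t 13.67
```

step_arm:
  deltas:
    - [0.008,0,0.0005,0,0,0,0]
    - [0.008,0,0.0005,0,0,0,0]
    - [0.008,0,0,0,0,0,0]

```text
time_s: 13.92
tool_pos: [0.4764, 0.0433, 0.2371]
tcp_rot: [-3.137, 0.0, 1.691]
wrist_force: [-8.3, -1.3, 8.5]
gripper_width: 0.0153
grasp_force: 81.8
```

```bash
python3 -c "
from h import *
stat()"
```

```text
stand xy of tcp [-0.024   0.0007] z 0.2371 Fstand [-8.36 -0.34] 8.55 rot [-3.1367e+00  1.0000e-04  1.6912e+00] t 13.92
```

step_arm:
  deltas:
    - [0.008,0,0.0005,0,0,0,0]
    - [0.008,0,0.0005,0,0,0,0]
    - [0.008,0,0,0,0,0,0]

```text
time_s: 14.17
tool_pos: [0.4767, 0.0433, 0.2371]
tcp_rot: [-3.135, 0.0, 1.691]
wrist_force: [-9.9, -1.6, 10.3]
gripper_width: 0.0147
grasp_force: 82.4
```

```bash
python3 -c "
from h import *
stat()"
```

```text
stand xy of tcp [-0.0236  0.0006] z 0.2371 Fstand [-10.04  -0.35] 10.29 rot [-3.1349e+00  1.0000e-04  1.6911e+00] t 14.17
```

step_arm:
  deltas:
    - [0.008,0,0,-0.0003,0,0,0]
    - [0.008,0,0,-0.0002,0,0,0]
    - [0.008,0,0,0,0,0,0]

```text
time_s: 14.42
tool_pos: [0.4767, 0.0433, 0.2371]
tcp_rot: [-3.135, 0.0, 1.691]
wrist_force: [-8.5, -0.9, 6.2]
gripper_width: 0.0154
grasp_force: 81.3
```

```bash
python3 -c "
from h import *
stat()"
```

```text
stand xy of tcp [-0.0237  0.0006] z 0.2371 Fstand [-8.59  0.16] 6.18 rot [-3.1351e+00  2.0000e-04  1.6911e+00] t 14.42
```

step_arm:
  deltas:
    - [0.008,0,0.0005,0,0,0,0]
    - [0.008,0,0.0005,0,0,0,0]
    - [0.008,0,0,0,0,0,0]

```text
time_s: 14.67
tool_pos: [0.4771, 0.0433, 0.2371]
tcp_rot: [-3.133, 0.0, 1.691]
wrist_force: [-11.8, -0.9, 9.3]
gripper_width: 0.0152
grasp_force: 82.1
```

```bash
python3 -c "
from h import *
stat()"
```

```text
stand xy of tcp [-0.0233  0.0006] z 0.2371 Fstand [-11.81   0.53] 9.26 rot [-3.1331e+00  1.0000e-04  1.6911e+00] t 14.67
```

step_arm:
  deltas:
    - [0.008,0,0,-0.0004,0,0,0]
    - [0.008,0,0,-0.0004,0,0,0]
    - [0.008,0,0,-0.0003,0,0,0]
    - [0.008,0,0,0,0,0,0]

```text
time_s: 15.0
tool_pos: [0.4771, 0.0433, 0.2378]
tcp_rot: [-3.133, 0.0, 1.691]
wrist_force: [-10.3, -0.8, 3.9]
gripper_width: 0.0147
grasp_force: 81.1
```

```bash
python3 -c "
from h import *
stat()"
```

```text
stand xy of tcp [-0.0233  0.0006] z 0.2378 Fstand [-10.36   0.49] 3.86 rot [-3.1333e+00  2.0000e-04  1.6911e+00] t 15.0
```

step_arm:
  deltas:
    - [0.008,0,0,-0.0004,0,0,0]
    - [0.008,0,0,-0.0003,0,0,0]
    - [0.008,0,0,0,0,0,0]

```text
time_s: 15.25
tool_pos: [0.4771, 0.0433, 0.2384]
tcp_rot: [-3.133, 0.0, 1.691]
wrist_force: [-9.2, -0.9, 3.0]
gripper_width: 0.0151
grasp_force: 80.9
```

```bash
python3 -c "
from h import *
stat()"
```

```text
stand xy of tcp [-0.0233  0.0007] z 0.2384 Fstand [-9.29  0.19] 2.97 rot [-3.1333e+00  1.0000e-04  1.6911e+00] t 15.25
```

step_arm:
  deltas:
    - [0.008,0,0,-0.0003,0,0,0]
    - [0.008,0,0,-0.0003,0,0,0]
    - [0.008,0,0,0,0,0,0]

```text
time_s: 15.5
tool_pos: [0.4771, 0.0433, 0.2388]
tcp_rot: [-3.133, 0.0, 1.691]
wrist_force: [-8.1, -0.9, 1.4]
gripper_width: 0.0152
grasp_force: 80.5
```

step_arm:
  deltas:
    - [0.008,0,0,-0.0003,0,0,0]
    - [0.008,0,0,-0.0002,0,0,0]
    - [0.008,0,0,0,0,0,0]

```text
time_s: 15.75
tool_pos: [0.4771, 0.0434, 0.2388]
tcp_rot: [-3.133, 0.0, 1.691]
wrist_force: [-7.2, -0.9, -5.4]
gripper_width: 0.0151
grasp_force: 79.9
```

```bash
python3 -c "
from h import *
stat()"
```

```text
stand xy of tcp [-0.0233  0.0007] z 0.2388 Fstand [-7.23 -0.02] -5.36 rot [-3.1334e+00  2.0000e-04  1.6912e+00] t 15.75
```

step_arm:
  deltas:
    - [0.008,0,0,0.0002,0,0,0]
    - [0.02,0,0,0,0,0,0]
    - [0.03,0,0,0,0,0,0]
    - [0.05,0,0,0,0,0,0]
    - [0.06,0,0,0,0,0,0]
    - [0.06,0,0,0,0,0,0]
    - [0.06,0,0,0,0,0,0]
  squeeze: 20

```text
time_s: 16.33
tool_pos: [0.4807, 0.0437, 0.2412]
tcp_rot: [3.14, -0.0, 1.69]
wrist_force: [0.0, -0.5, -0.2]
gripper_width: 0.0599
grasp_force: 0.0
```

```bash
python3 -c "
from h import *
stat(); print(ctrl.observe()['gripper_width'])
im,d,P=cam('wrist'); cv2.imwrite('pics/w4.png',im[...,::-1]); l=(P[...,:2]-C)@RZ; z=P[...,2]
m=(l[...,1]>.03)&(l[...,1]<.07)&(z>.0535)&(z<.062)&(abs(l[...,0]+.02)<.04); print(m.sum(),rect(l[m]),np.median(z[m]))
"
```

```text
stand xy of tcp [-0.0197  0.0006] z 0.2412 Fstand [-0.05 -0.48] -0.17 rot [ 3.1397e+00 -1.0000e-04  1.6904e+00] t 16.33
0.05992790299327963
4512 ((-33.268043518066406, 49.87889862060547), (53.29118347167969, 39.721214294433594), 0.03699639439582825) 0.057287942711519255
```

View pics/w4.png

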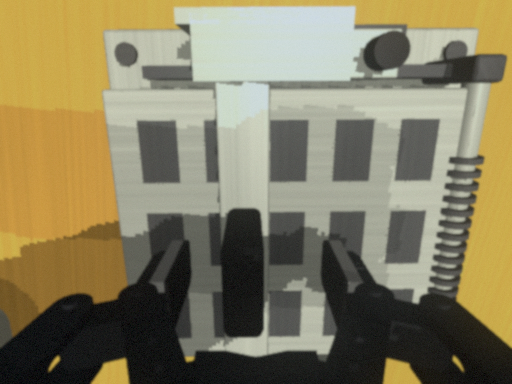

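The bar sits under the left lip (edges at about x=218 and 268 px), released with both fingers clear of the grip. I'll retract straight up and check its position.

step_arm:
  deltas:
    - [0.07,0,-0.0045,0,0,0,0]
    - [0.07,0,0,-0.01,0,0,0]
    - [0.07,0,0,-0.02,0,0,0]
    - [0.07,0,0,-0.03,0,0,0]
    - [0.07,0,0,-0.03,0,0,0]
    - [0.07,0,0,-0.03,0,0,0]
    - [0.07,0,0,0,0,0,0]
    - [0.07,0,0,0,0,0,0]

```text
time_s: 17.05
tool_pos: [0.4762, 0.0432, 0.3634]
tcp_rot: [3.136, -0.0, 1.69]
wrist_force: [-0.5, -0.7, 0.4]
gripper_width: 0.07
grasp_force: 0.0
```

```bash
python3 -c "
from h import *
stat()
im,d,P=cam('wrist'); cv2.imwrite('pics/w5.png',im[...,::-1]); l=(P[...,:2]-C)@RZ; z=P[...,2]
print('grip',rect(l[(z>.085)&(z<.108)&(abs(l)<.06).all(-1)]))
m=(l[...,1]>.03)&(l[...,1]<.07)&(z>.0545)&(z<.062)&(abs(l[...,0]+.025)<.017); print(m.sum(),rect(l[m]),np.median(z[m]))
for x in(-.075,-.06,-.045,0,.03,.06):
  k=(abs(l[...,0]-x)<.004)&(l[...,1]>.0)&(l[...,1]<.07); print(x,np.nanmedian(z[k]).round(4))
k=(abs(l[...,0]+.025)<.008)&(l[...,1]<-.02)&(l[...,1]>-.07);print('bar right z',k.sum(),np.nanmedian(z[k]))
"
```

```text
stand xy of tcp [-0.0243  0.0006] z 0.3634 Fstand [-0.6 -0.6] 0.37 rot [ 3.1363e+00 -2.0000e-04  1.6904e+00] t 17.05
grip ((-24.262346267700195, 0.6305465698242188), (15.677310943603516, 39.69776916503906), 0.027149666100740433)
1509 ((-25.131011962890625, 50.01804733276367), (23.968708038330078, 39.96510314941406), 0.20680980384349823) 0.057286914441962655
-0.075 0.25
-0.06 0.228
-0.045 0.2694
0 0.2687
0.03 0.2521
0.06 0.0501
bar right z 595 0.057255245845702796
```

View pics/w5.png

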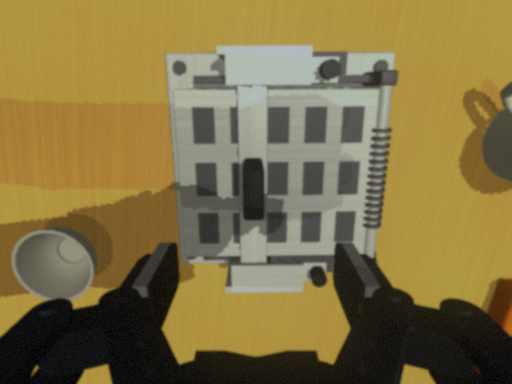

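The last picture shows the bar square under both lips (ends at about (252,86) and (252,262)). It measures stand x −25.1 mm, the spot where the end stop was felt, and the plate is level. Handing in.

```bash
python3 -c "
from h import *
print(order.finish_job())"
```

```text
the job is handed in; nothing more can be done
None
```

I locked the plate level with the bar under both keepers, pushed until I felt the buffers' end stop, then let go and handed the job in. The bar stayed at the end-stop position after release, and the tongs and mug were never touched. The hand-in gave no verdict.

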